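Wind the roll table level with the saddle and roll the roll across

ROBOT

A 6-joint arm with a two-finger parallel gripper is mounted at the origin on a cart in front of the work surface, level with it; the furniture and walls round the work are solid. World frame = base frame: x ahead of the robot, y to its left, z up, the work surface at z = 0. Lengths are in m, angles in rad, forces in N, time in s.
With the tool pointing down it reaches from about 0.35 to 0.85 m from the base axis. Payload 8.1 kg.
Tool frame: the origin (TCP) lies midway between the tips of the shut fingers; the grasp point (between the pads) lies 19 mm behind it; z points along the fingers, y is the line along which they close (so a half turn about z gives the same grasp; the last joint's range is limited). The gripper opens to 93 mm and grips with 3 to 60 N. Pads are 15 mm wide; open, the fingers measure 128 mm over their backs; the gripper's body (75 mm by 188 mm) begins 65 mm behind the grasp point.
Start: joints at [-1.213, 0.13, 1.488, -0, 1.523, -0.085], TCP at [0.257, -0.542, 0.219] pointing down, gripper open.
Joint ranges: [-2.96, 2.96], [-0.89, 2.26], [0.02, 2.5], [-1.34, 4.48], [0, 2.73], [-2.66, 2.66]. Speed limits (rad/s): [2.39, 2.39, 2.79, 3.14, 3.14, 3.14].

INTERFACE

Orientations are given as a rotation vector (axis times angle).
In Python, from plant import read_state, read_camera, camera_model, close_job gives the robot as it stands. The module is installed in compiled form; this text tells all that it offers.
- The arm moves only by the tool carry_out, never from a script. Its argument "moves" is a list of rows, each an object of numbers: "jaw": the finger opening in m, from 0 to 0.093; "dx", "dy", "dz": the shift along the tool's x, y, z in m; "yaw": the turn about the tool's z in rad. In form: [{"jaw": .., "dx": .., "dy": .., "dz": .., "yaw": ..}, ...]. A call has 1 to 8 rows; each row shifts and turns the commanded pose from where the row before left it, along the tool's axes as they then stand; what a row does not reach is not made up. A row lasts 1/8 s, in which the tool goes at most 62.5 mm and 10.7 degrees, less where a joint would pass 70% of its speed; a pose out of reach is approached as far as the arm can. A call is refused whole if a number of a shift passes 0.0625 or a number of a turn 0.188, either way. A call with a gripper value outside its range is refused whole. The fingers move at their own pace and stop on an object; "grip_force" is the grip in N (left out, the last holds). Time passes only in rows, so rows that do not move let the fingers close. It gives the time, the measured TCP pose, the force, the opening and the grip force at its end, in the units of the state.
- read_state(): the state, without advancing time (a new reading comes with each control period).
- read_camera(name): name is "scene" or "top" or "wrist"; returns the picture (400x640x3 uint8, red, green, blue); there is no depth.
- camera_model(name): a dict with "camera_matrix" (3x3 intrinsics, pixels), "view" (4x4, takes a point from world to camera coordinates). Camera axes: x right, y up, looking along -z (the intrinsics and any distortion apply to the point x, -y, -z); pixel columns grow to the right and rows downward; lengths in m; the calibration is good to about 2 mm. A picture is of the moment at which its call begins: read the wrist's pose just before it. camera_model takes no time and is no camera call; for the wrist camera it gives the pose at the moment of the call.
- close_job(): hands the job in; it is judged then, once.
The state is a dict: "t": time; "q": joint angles; "dq": joint speeds; "joint_torque": joint torques, N m; "tool_pos": TCP position; "orientation": TCP orientation; "force": force on the tool from outside, world axes, zero at the start; "wrist_torque": the same for the moment, N m; "opening": finger opening in m; "gripper_force": force on a finger pad.
Only numpy, scipy, OpenCV 4.12 (cv2) and the standard library are available. Lean on these libraries where they do the work, as an engineer would, in place of code of your own. Each camera call takes 0.05 s, during which the arm holds its last target. There are 200 camera calls.

TASK

Fit the loose crank on the square drive of the roll jack and wind the lift table up until its top is level with the deck of the saddle beside it, with the roll still lying on the table. Then push the steel roll across, without lifting it off, so that it comes to rest in the trough of the saddle. Leave the crank on the drive and the table level, and do not disturb the other things on the bench.

Things in the scene. Friction and masses are not known exactly. Their poses are not given: they have to be found in the camera images.
- jack: Blue fixed roll jack standing on the bench (base 172 x 112 mm, plus a gearbox beside it). Origin: bench level, under the middle of the lift table. x points from the lift table to the saddle, y from the table to the crank gearbox, z up. The gearbox (58 x 56 mm) is centred at y = +140 mm; the top of its round black collar is 100 mm above the bench.
- drive_foot (a point): Foot of the upright steel drive square, on the collar's top (100 mm above the bench) at jack x = 0, y = +140 mm. The square is 20 x 20 mm, 20 mm tall, with a round tapered tip of 6 mm more (26 mm in all). At the start its flats are parallel to the jack's x and y axes. It can only turn about its vertical axis.
- drive (a joint): Angle of the drive square, rad: 0 at the start (table down), grows as it is wound CLOCKWISE seen from above, which raises the table by 20 mm a full turn (3.18 mm per rad). Dry friction about 0.12 N m, a stop at 14 rad; the table stays where it is left unless pressed down with over 35 N.
- lift_edge (a point): Middle of the edge of the lift table's top that faces the saddle (jack x = +40 mm); axes parallel to the jack's. Its height is the height of the table's top: 60 mm above the bench at the start. The table is a steel plate of 85 x 98 mm (jack x = -45 to +40 mm).
- lift_mid (a point): Middle of the lift table's top. Yellow fences 12 mm high run along its two sides (inner faces at jack y = +-44 mm). Two gentle dark humps 2 mm high run along y (crests at jack x = +-22 mm, each 24 mm wide), and the roll lies between them; the table's ends are otherwise open.
- saddle_edge (a point): Middle of the near edge of the saddle's level deck (jack x = +53 mm); its height is the deck's level, 22 to 38 mm above the table's start, different each time. Before it a nose slopes 2.5 mm down to jack x = 43 mm, 3 mm from the table. The deck ends at the trough (a gap at jack x = 63 to 87 mm), then a rail and a yellow backstop 20 mm high at x = 98 mm; fences like the table's.
- saddle_seat (a point): Where the middle of the roll's axis lies when it rests in the trough: jack x = +75 mm, 16 mm above the deck level (the roll sinks 4 mm between the two edges). Axes parallel to the jack's.
- roll: Polished, slippery steel roll (friction about 0.3) with three brass bands, 40 mm in diameter, 80 mm long, about 0.3 to 0.65 kg. Origin at the middle of its axis; its y axis is the roll's axis (x and z turn as it rolls). It starts on the lift table between the humps, axis along the jack's y; a push of 1 to 4 N at mid height takes it over the hump, then it runs on.
- crank: Loose crank, 0.38 kg, standing upright on the bench on its hub. Origin: middle of the hub's underside. Hub: dark steel block 44 x 44 x 42 mm with a square socket 23 x 23 mm, 30 mm deep, open downward, sides parallel to the crank's x and y (it fits in any of four ways). A 24 mm wide arm runs along +x to a black upright sleeve. When fitted the hub rests on the collar, origin at drive_foot.
- crank_grip (a point): Middle of the red square grip block that stands on the crank's hub, on the hub's axis, 58 mm above the crank's origin. The block is 30 x 30 mm, from 42 to 74 mm above the origin, its sides parallel to the crank's x and y axes. The arm and the sleeve lie on its +x side.
- crank_knob (a point): Point on the axis of the black sleeve at gripping height: 60 mm from the hub's axis along the crank's +x, 100 mm above the crank's origin. The sleeve is 24 mm in diameter, from 44 to 110 mm above the origin, and spins freely on its pin, so it can be held without turning the hand while it is led round in a circle of 60 mm radius.
- nut_jar: Bystander: clear jar with a black lid, 90 mm wide, 140 mm high; origin under its middle.
- tea_box: Bystander: pale green carton, 71 x 126 x 76 mm high; origin under its middle.
- brown_bottle: Bystander: brown bottle with a black cap, 44 mm wide, 87 mm high; origin under its middle.
- oil_jar: Bystander: grey jar with screw cap, 46 mm wide, 72 mm high; origin under its middle.
- cream_jar: Bystander: cream jar with screw cap, 50 mm wide, 51 mm high; origin under its middle.
- red_pot: Bystander: white pot with a red cap, 55 mm wide, 41 mm high; origin under its middle.
- pliers: Bystander: pliers with dark red grips lying flat, 149 x 44 x 11 mm; origin under its middle, y axis lengthwise.
- tape: Bystander: roll of masking tape lying flat, 68 mm wide, 19 mm high; origin under its middle.

How it is judged:
On the way, in this order (a step that is already met when the one before it is completed fails the run):
1. the crank sits fully down on the drive square (horizontal distance between crank and drive_foot below 0.004 m and z of crank in the frame of drive_foot below 0.004 m and angle between crank's own z axis and vertical below 0.12 rad), for 0.2 s.
2. with the crank on the drive, the table's top is level with the saddle's deck within 3 mm, and the roll still lies on the table (all of step 1 and z of lift_edge in the frame of saddle_edge between -0.003 and 0.003 m and x of roll in the frame of lift_edge below -0.022 m), for 0.3 s.
At the end, for the whole second after the job is handed in: The roll rests in the saddle's trough (middle within 6 mm of saddle_seat, axis within 0.1 rad of the jack's y), the table's top is level with the saddle's deck within 3 mm, the crank is still fully down on the drive (within 4 mm), and all is still (all of step 1 and z of lift_edge in the frame of saddle_edge between -0.003 and 0.003 m and distance between roll and saddle_seat below 0.006 m and angle between the y axis of roll and the y axis of jack, either way round below 0.1 rad and linear speed of roll below 0.02 m/s and angular speed of roll below 0.5 rad/s and velocity of joint drive below 0.1 rad/s); the robot touches nothing.
It fails at once if the roll is lifted more than 12 mm off the table, or falls off the jack (z of roll in the frame of lift_edge above 0.032 m or height (world z) of roll below 0.06 m).
It fails at once if a bystander is moved by more than 30 mm (distance of any of nut_jar, tea_box, brown_bottle, oil_jar, cream_jar, red_pot, pliers, tape from where it was at the start of the episode above 0.03 m).
It also fails if it takes over 72 s, if anything falls off the work surface, if the arm or the gripper's body presses on something with over 40 N, if the wrist force passes 120 N, or if a joint passes its speed limit or range.

## Working session

There is one attempt and no reset: what is moved stays moved. The work goes in short steps, Python scripts to look and compute and a tool call to move; the robot and the scene stay as the last step left them, time stands still between calls to the robot, and variables do not carry over. Pictures are saved under pics/ and viewed, at most 10 in all, crops included, and the job is handed in when it is done.

Besides the shell and the picture viewer there is one more tool, called after "Request:" as a command line: name --argument value ..., lists and objects as JSON in quotes. carry_out: Moves the arm, as the interface text tells. Its arguments: {"type":"object","properties":{"moves":{"type":"array","items":{"type":"object","properties":{"jaw":{"type":"number"},"dx":{"type":"number"},"dy":{"type":"number"},"dz":{"type":"number"},"yaw":{"type":"number"}}}},"grip_force":{"type":"number"}},"required":["moves"]}

```bash
mkdir -p pics
cat > h.py <<'E'
import numpy as np, cv2
from plant import *
from scipy.spatial.transform import Rotation as R
def ray(cm,u,v):
    K=np.array(cm["camera_matrix"]);V=np.array(cm["view"])
    d=np.linalg.inv(K)@np.array([u,v,1.]);d=np.array([d[0],-d[1],-d[2]])
    o=-V[:3,:3].T@V[:3,3];return o,V[:3,:3].T@d
def onz(cm,u,v,z):
    o,d=ray(cm,u,v);return o+d*(z-o[2])/d[2]
def proj(cm,p):
    K=np.array(cm["camera_matrix"]);V=np.array(cm["view"])
    c=V[:3,:3]@np.array(p)+V[:3,3];q=K@np.array([c[0],-c[1],-c[2]]);return q[:2]/q[2]
def snap(n,f):
    cm=camera_model(n);im=read_camera(n)[:,:,::-1].copy();cv2.imwrite("pics/"+f+".png",im);return cm,im
E
python3 - <<'E'
from h import *
a,_=snap("top","top0");b,_=snap("scene","scene0")
for c in(a,b): print(c.keys(), np.round(c["camera_matrix"],1), np.round(c["view"],3))
s=read_state();print(s)
E
```

```text
dict_keys(['camera_matrix', 'view']) [[448.3   0.  320.6]
 [  0.  448.3 200.1]
 [  0.    0.    1. ]] [[-0.022 -1.    -0.014  0.159]
 [ 0.987 -0.023  0.156 -0.506]
 [-0.157 -0.01   0.988 -0.952]
 [ 0.     0.     0.     1.   ]]
dict_keys(['camera_matrix', 'view']) [[485.6   0.  322.3]
 [  0.  485.6 204.4]
 [  0.    0.    1. ]] [[-0.678 -0.735  0.     0.475]
 [ 0.624 -0.576  0.528 -0.299]
 [-0.388  0.358  0.849 -0.953]
 [ 0.     0.     0.     1.   ]]
{'t': 0.1, 'q': array([-1.21340113e+00,  1.31066852e-01,  1.48917572e+00, -4.10957041e-05,
        1.52300633e+00, -8.53515612e-02]), 'dq': array([-5.16167621e-04, -3.43177915e-03, -1.80636127e-03,  1.89739970e-04,
       -5.02412702e-04,  3.53533100e-06]), 'joint_torque': array([ 1.72481516e-03, -5.61341822e+01, -4.93096769e+01,  7.71457865e-02,
        2.90920789e-02, -7.61172510e-05]), 'tool_pos': array([ 0.25690407, -0.54164391,  0.21770064]), 'orientation': array([-3.06333160e+00, -6.89442516e-01,  4.16452994e-04]), 'force': array([-0.1118671 ,  0.91892023,  0.00411395]), 'wrist_torque': array([-0.0028939 , -0.04530149,  0.03264684]), 'gripper_force': 0.0, 'opening': 0.0930377888060177}
```

View pics/top0.png

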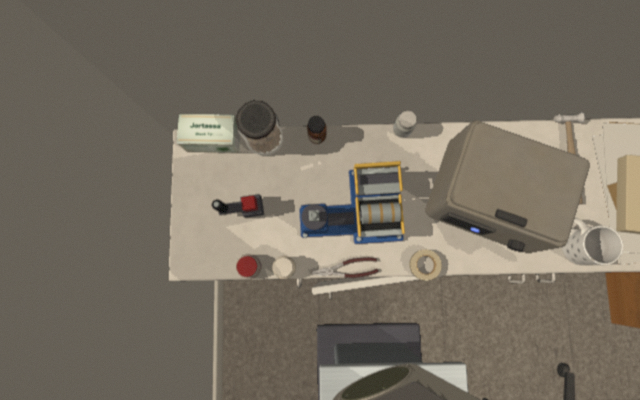

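View pics/scene0.png

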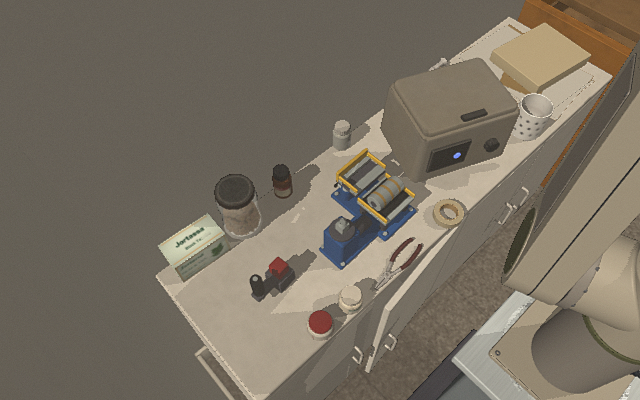

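The top view shows the crank with its red block at about (250,204) and its sleeve at (219,206). The drive is at (315,216), the table and roll at (380,213), and the saddle above them at (380,180). Jack x points up the image, which is world +x.

Run:
```python
from h import *
c=camera_model("top");s=camera_model("scene")
for n,u,v,z in [("grip",250,203,.074),("sleeve",219,206,.11),("drive",315,215,.12),("collar",316,217,.10),("fence near L",360,238,.072),("fence near R",402,236,.072),("sad far L",356,165,.11),("sad far R",400,164,.11),("jar",256,118,.14),("bottle",317,123,.087),("redpot",248,266,.041),("cream",284,267,.05),("base corner",354,243,.02),("base corner R",404,240,.02)]:
    print(n,onz(c,u,v,z).round(4))
for n,u,v,z in [("grip",280,266,.074),("sleeve",256,281,.11),("drive",342,226,.12)]: print(n,onz(s,u,v,z).round(4))
w=camera_model("wrist");st=read_state();print(np.round(w["view"],3),w["camera_matrix"])
V=np.array(w["view"]);Rt=R.from_rotvec(st["orientation"]).as_matrix();o=-V[:3,:3].T@V[:3,3]
print("cam in tool",Rt.T@(o-st["tool_pos"]),Rt.round(3), (Rt.T@V[:3,:3].T).round(3))
```

```text
grip [0.501 0.299 0.074]
sleeve [0.4907 0.3569 0.11  ]
drive [0.4662 0.1592 0.12  ]
collar [0.4644 0.1577 0.1   ]
fence near L [0.421  0.0662 0.072 ]
fence near R [ 0.4232 -0.0225  0.072 ]
sad far L [0.5702 0.0721 0.11  ]
sad far R [ 0.5701 -0.0194  0.11  ]
jar [0.6671 0.276  0.14  ]
bottle [0.6711 0.1517 0.087 ]
redpot [0.368  0.3086 0.041 ]
cream [0.3641 0.2296 0.05  ]
base corner [0.4139 0.076  0.02  ]
base corner R [ 0.418  -0.0353  0.02  ]
grip [0.4975 0.3024 0.074 ]
sleeve [0.4901 0.3644 0.11  ]
drive [0.4618 0.1663 0.12  ]
[[ 0.43  -0.903 -0.002 -0.599]
 [ 0.871  0.415 -0.263  0.031]
 [ 0.238  0.112  0.965 -0.39 ]
 [ 0.     0.     0.     1.   ]] [[297.97788442   0.         319.50100039]
 [  0.         297.97788442 202.51042561]
 [  0.           0.           1.        ]]
cam in tool [ 0.07322663 -0.00033341 -0.1663278 ] [[ 0.904  0.428 -0.001]
 [ 0.428 -0.904  0.002]
 [ 0.    -0.002 -1.   ]] [[ 0.001  0.965  0.263]
 [ 1.    -0.001 -0.   ]
 [-0.     0.263 -0.965]]
```

Request:
carry_out --moves '[{"dz":-0.04,"yaw":-0.16},{"dz":-0.04,"yaw":-0.16},{"dz":-0.04,"yaw":-0.16},{"dz":-0.04,"yaw":-0.16},{"dz":-0.04,"yaw":-0.16},{"yaw":-0.16},{"yaw":-0.16},{"yaw":-0.16}]'

```text
invalid input at $.moves[0]: expected keys jaw, dx, dy, dz, yaw
```

Request:
carry_out --moves '[{"dx":0.05,"dy":0.023},{"dx":0.05,"dy":0.023},{"dx":0.05,"dy":0.023},{"dx":0.05,"dy":0.023},{"dx":0.05,"dy":0.023},{"dx":0.05,"dy":0.023},{"dx":0.05,"dy":0.023},{"dx":0.05,"dy":0.023}]'

```text
invalid input at $.moves[0]: expected keys jaw, dx, dy, dz, yaw
```

All keys are needed in every row.

Request:
carry_out --moves '[{"jaw":0.093,"dx":0,"dy":0,"dz":-0.04,"yaw":-0.16},{"jaw":0.093,"dx":0,"dy":0,"dz":-0.04,"yaw":-0.16},{"jaw":0.093,"dx":0,"dy":0,"dz":-0.04,"yaw":-0.16},{"jaw":0.093,"dx":0,"dy":0,"dz":-0.04,"yaw":-0.16},{"jaw":0.093,"dx":0,"dy":0,"dz":-0.04,"yaw":-0.16},{"jaw":0.093,"dx":0,"dy":0,"dz":0,"yaw":-0.16},{"jaw":0.093,"dx":0,"dy":0,"dz":0,"yaw":-0.16},{"jaw":0.093,"dx":0,"dy":0,"dz":0,"yaw":-0.16}]'

```text
t: 1.1
tool_pos: [0.2571, -0.542, 0.4181]
orientation: [-2.039, -2.388, -0.001]
force: [0.1, -0.0, -0.2]
opening: 0.0933
gripper_force: 0.0
```

Request:
carry_out --moves '[{"jaw":0.093,"dx":0.05,"dy":0.023,"dz":0,"yaw":0},{"jaw":0.093,"dx":0.05,"dy":0.023,"dz":0,"yaw":0},{"jaw":0.093,"dx":0.05,"dy":0.023,"dz":0,"yaw":0},{"jaw":0.093,"dx":0.05,"dy":0.023,"dz":0,"yaw":0},{"jaw":0.093,"dx":0.05,"dy":0.023,"dz":0,"yaw":0},{"jaw":0.093,"dx":0.05,"dy":0.023,"dz":0,"yaw":0},{"jaw":0.093,"dx":0.05,"dy":0.023,"dz":0,"yaw":0},{"jaw":0.093,"dx":0.05,"dy":0.023,"dz":0,"yaw":0}]'

```text
t: 2.1
tool_pos: [0.3784, -0.1172, 0.4183]
orientation: [-2.047, -2.383, -0.0]
force: [0.4, 0.4, -0.1]
opening: 0.0929
gripper_force: 0.0
```

Request:
carry_out --moves '[{"jaw":0.093,"dx":0.03,"dy":0.0275,"dz":0,"yaw":0},{"jaw":0.093,"dx":0.03,"dy":0.0275,"dz":0,"yaw":0},{"jaw":0.093,"dx":0.03,"dy":0.0275,"dz":0,"yaw":0},{"jaw":0.093,"dx":0.03,"dy":0.0275,"dz":0,"yaw":0},{"jaw":0.093,"dx":0,"dy":0,"dz":0,"yaw":0}]'

```text
t: 2.72
tool_pos: [0.4695, 0.0184, 0.4175]
orientation: [-2.041, -2.386, 0.002]
force: [-0.1, 0.2, -0.8]
opening: 0.0931
gripper_force: 0.0
```

Run:
```python
from h import *
c,im=snap("wrist","w1")
import pickle;pickle.dump(c,open("w1.pkl","wb"))
s=read_state();print(s["tool_pos"],s["t"])
for p in [(.465,.16,.12),(.5,.3,.074),(.464,.02,.06)]: print(proj(c,p))
```

```text
[0.46901134 0.01716323 0.41781398] 2.775
[331.92931427  72.94737463]
[369.98251352 -19.43239002]
[316.76095324 163.04269821]
```

View pics/w1.png

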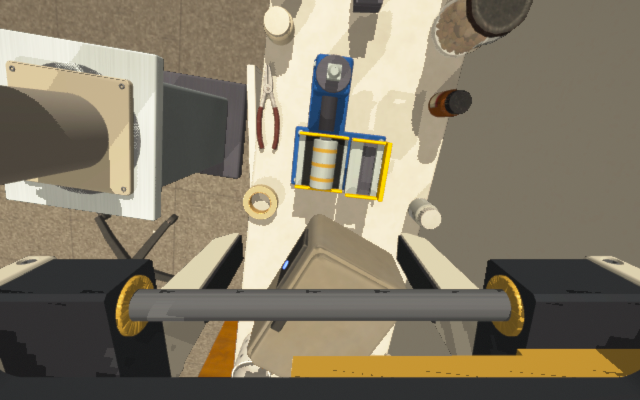

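The wrist view shows the drive tip at about (335,71), the roll on the table at (323,163) and the saddle at (365,170). Next I go above the crank.

Request:
carry_out --moves '[{"jaw":0.093,"dx":0.046,"dy":0.012,"dz":0.03,"yaw":0},{"jaw":0.093,"dx":0.046,"dy":0.012,"dz":0.03,"yaw":0},{"jaw":0.093,"dx":0.046,"dy":0.012,"dz":0.03,"yaw":0},{"jaw":0.093,"dx":0.046,"dy":0.012,"dz":0.03,"yaw":0},{"jaw":0.093,"dx":0.046,"dy":0.012,"dz":0.03,"yaw":0},{"jaw":0.093,"dx":0.046,"dy":0.012,"dz":0.03,"yaw":0},{"jaw":0.093,"dx":0,"dy":0,"dz":0,"yaw":0}]'

```text
t: 3.65
tool_pos: [0.4964, 0.3007, 0.2346]
orientation: [-2.042, -2.384, 0.009]
force: [-0.5, -0.7, -0.0]
opening: 0.093
gripper_force: 0.0
```

Run:
```python
from h import *
import pickle
c,im=snap("wrist","w2");pickle.dump(c,open("w2.pkl","wb"))
s=read_state();print(s["tool_pos"],R.from_rotvec(s["orientation"]).as_matrix().round(3).tolist())
g=proj(c,(.5,.3,.074));k=proj(c,(.4905,.36,.11));print(g,k)
h=cv2.cvtColor(im,cv2.COLOR_BGR2HSV)
m=cv2.inRange(h,(0,150,90),(8,255,255))|cv2.inRange(h,(172,150,90),(180,255,255))
n,l,st,ce=cv2.connectedComponentsWithStats(m)
for i in range(1,n):
    if st[i,4]>80:print(st[i],ce[i].round(1))
x,y=int(g[0]),int(g[1])
cr=im[max(0,y-100):y+100,max(0,x-130):x+130]
print(max(0,y-100),max(0,x-130));cv2.imwrite("pics/w2c.png",cv2.resize(cr,None,fx=3,fy=3,interpolation=cv2.INTER_CUBIC))
```

```text
[0.49744787 0.29957846 0.23678725] [[-0.153, 0.988, -0.003], [0.988, 0.153, -0.002], [-0.002, -0.004, -1.0]]
[323.20700559 189.63210669] [323.56040791 135.93534863]
[ 199  137   39   38 1150] [218.2 155.7]
[314 170  28  29 686] [327.9 185.2]
89 193
```

View pics/w2c.png

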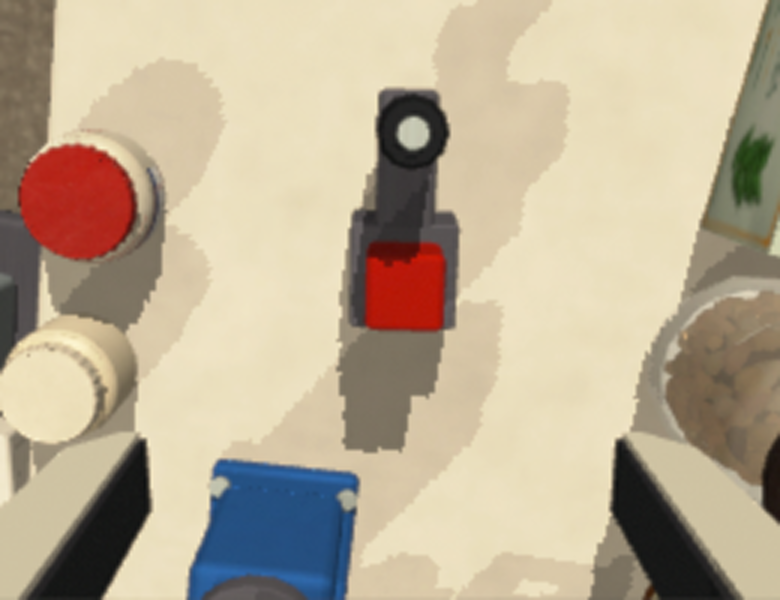

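The crop shows the block's top face centred at about image pixel (328.3,187) and the sleeve's top at (330.7,133). The arm runs nearly along tool x.

Run:
```python
from h import *
import pickle
c=pickle.load(open("w2.pkl","rb"));im=cv2.imread("pics/w2.png")
g=onz(c,328.3,187,.074);k=onz(c,330.7,133,.11);d=k-g
print(g.round(4),k.round(4),np.hypot(d[0],d[1]),np.degrees(np.arctan2(d[1],d[0])))
# top face of the block by brightness of red
h=cv2.cvtColor(im,cv2.COLOR_BGR2HSV);m=cv2.inRange(h,(0,150,190),(8,255,255))|cv2.inRange(h,(172,150,190),(180,255,255))
m[:,:305]=0;m[:,350:]=0
ct=max(cv2.findContours(m,0,2)[0],key=cv2.contourArea).reshape(-1,2).astype(float)
P=np.array([onz(c,u,v,.074)[:2] for u,v in ct])
r=cv2.minAreaRect((P*1e3).astype(np.float32));print(r)
s=read_state();Rt=R.from_rotvec(s["orientation"]).as_matrix();print(s["tool_pos"],np.degrees(np.arctan2(Rt[1,0],Rt[0,0])),Rt.T@(g-s["tool_pos"]))
```

```text
[0.5052 0.3039 0.074 ] [0.4968 0.3637 0.11  ] 0.06045210101019156 97.9750840161458
((510.7481689453125, 319.1077880859375), (7.761475086212158, 1.12092924118042), 8.966548919677734)
[0.49744787 0.29957846 0.23678725] 98.77992794614438 [0.00332422 0.00885069 0.16275231]
```

Request:
carry_out --grip_force 40 --moves '[{"jaw":0.093,"dx":0.0035,"dy":0.009,"dz":0.04,"yaw":0.014},{"jaw":0.093,"dx":0,"dy":0,"dz":0.045,"yaw":0},{"jaw":0.093,"dx":0,"dy":0,"dz":0.045,"yaw":0},{"jaw":0.093,"dx":0,"dy":0,"dz":0.04,"yaw":0},{"jaw":0.093,"dx":0,"dy":0,"dz":0.02,"yaw":0},{"jaw":0.06,"dx":0,"dy":0,"dz":0,"yaw":0},{"jaw":0.02,"dx":0,"dy":0,"dz":0,"yaw":0},{"jaw":0.02,"dx":0,"dy":0,"dz":0,"yaw":0}]'

```text
t: 4.7
tool_pos: [0.5083, 0.3056, 0.0509]
orientation: [2.062, 2.368, 0.005]
force: [-0.4, 0.6, -0.4]
opening: 0.0675
gripper_force: 0.0
```

Request:
carry_out --moves '[{"jaw":0.02,"dx":0,"dy":0,"dz":0,"yaw":0},{"jaw":0.02,"dx":0,"dy":0,"dz":0,"yaw":0},{"jaw":0.02,"dx":0,"dy":0,"dz":0,"yaw":0}]'

```text
t: 5.08
tool_pos: [0.5067, 0.305, 0.0487]
orientation: [2.063, 2.369, 0.0]
force: [-0.6, -0.7, 0.1]
opening: 0.0376
gripper_force: 0.0
```

Request:
carry_out --moves '[{"jaw":0.02,"dx":0,"dy":0,"dz":0,"yaw":0},{"jaw":0.02,"dx":0,"dy":0,"dz":0,"yaw":0},{"jaw":0.02,"dx":0,"dy":0,"dz":0,"yaw":0},{"jaw":0.02,"dx":0,"dy":0,"dz":0,"yaw":0}]'

```text
t: 5.58
tool_pos: [0.5065, 0.3048, 0.0485]
orientation: [-2.063, -2.369, 0.001]
force: [-2.7, -0.8, 0.8]
opening: 0.0297
gripper_force: 39.9
```

Run:
```python
from h import *
s=read_state();Rt=R.from_rotvec(s["orientation"]).as_matrix();print(s["t"],s["tool_pos"],s["opening"],s["gripper_force"],s["force"],np.degrees(np.arctan2(Rt[1,0],Rt[0,0])),Rt.round(3).tolist())
```

```text
5.575 [0.50646739 0.30483369 0.0484807 ] 0.02967910918214689 39.86662566661835 [-2.69589938 -0.78154642  0.80182957] 97.90862312714054 [[-0.138, 0.99, -0.001], [0.99, 0.138, -0.0], [-0.0, -0.001, -1.0]]
```

Request:
carry_out --moves '[{"jaw":0.02,"dx":0,"dy":0,"dz":-0.03,"yaw":0},{"jaw":0.02,"dx":0,"dy":0,"dz":-0.045,"yaw":0},{"jaw":0.02,"dx":0,"dy":0,"dz":-0.045,"yaw":0},{"jaw":0.02,"dx":0,"dy":0,"dz":-0.04,"yaw":0},{"jaw":0.02,"dx":-0.025,"dy":-0.017,"dz":0,"yaw":0.03},{"jaw":0.02,"dx":-0.025,"dy":-0.017,"dz":0,"yaw":0.03},{"jaw":0.02,"dx":-0.025,"dy":-0.017,"dz":0,"yaw":0.03},{"jaw":0.02,"dx":0,"dy":0,"dz":0,"yaw":0}]'

```text
t: 6.58
tool_pos: [0.4635, 0.2236, 0.2081]
orientation: [2.169, 2.272, -0.001]
force: [0.5, -0.3, -3.6]
opening: 0.0293
gripper_force: 39.9
```

Run:
```python
from h import *
import pickle
c,im=snap("wrist","w3");pickle.dump(c,open("w3.pkl","wb"))
s=read_state();Rt=R.from_rotvec(s["orientation"]).as_matrix();print(s["tool_pos"],s["opening"],s["force"],np.degrees(np.arctan2(Rt[1,0],Rt[0,0])))
g=proj(c,(.465,.16,.12));print(g)
x,y=int(g[0]),int(g[1]);x0=x-130;y0=min(y-120,200)
print(x0,y0);cv2.imwrite("pics/w3c.png",cv2.resize(im[y0:y0+200,x0:x0+260],None,fx=3,fy=3,interpolation=cv2.INTER_CUBIC))
```

```text
[0.46407651 0.22446191 0.2083291 ] 0.029878065701677614 [-0.03590984  0.12943267 -3.49889157] 92.69937084114714
[317.71498074 271.29723885]
187 151
```

View pics/w3c.png

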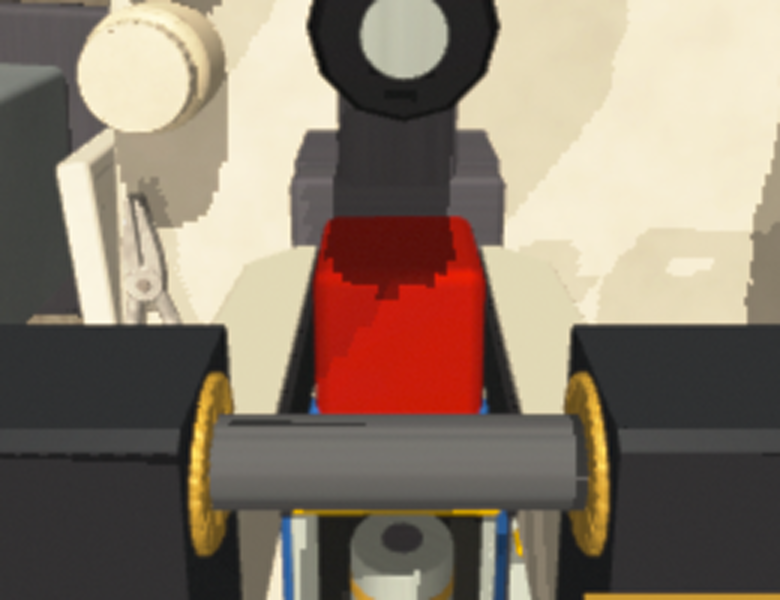

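The drive is hidden behind the gripper bar in this view; the crank sits square in the grip. I'll take the drive position from the three earlier views.

Run:
```python
import cv2,numpy as np
t=[("w1",300,40,100),("top0",295,150,115),("scene0",310,140,115)]
o=[cv2.resize(cv2.imread(f"pics/{n}.png")[y:y+s,x:x+s],(400,400),interpolation=cv2.INTER_CUBIC) for n,x,y,s in t]
d=cv2.imread("pics/w1.png")[50:90,310:360]
o.append(cv2.resize(d,(400,320),interpolation=cv2.INTER_CUBIC)); o[3]=cv2.copyMakeBorder(o[3],0,80,0,0,0)
m=np.vstack([np.hstack(o[:2]),np.hstack(o[2:])]);cv2.imwrite("pics/m.png",cv2.resize(m,(600,600)))
```

```text
(no output)
```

View pics/m.png

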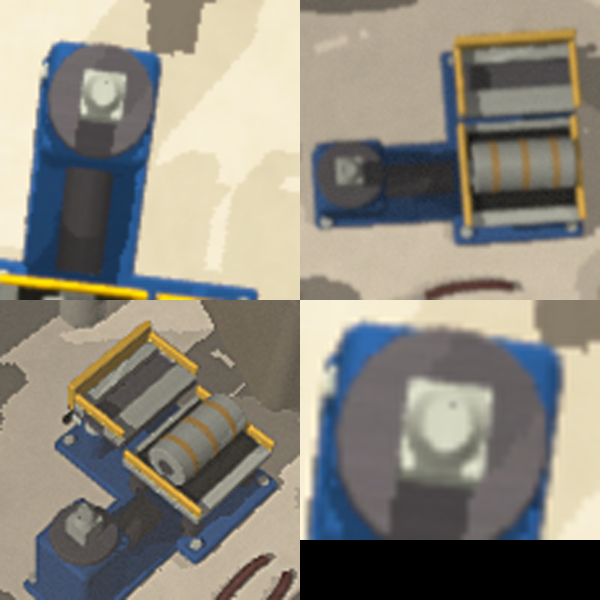

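Run:
```python
from h import *
import pickle
from scipy.optimize import least_squares
w=pickle.load(open("w1.pkl","rb"));t=camera_model("top");s=camera_model("scene")
for n,c,a,b in [("w",w,(334.5,71.2),(333.5,73.5)),("t",t,(313.4,214.4),(313.2,216.7)),("s",s,(341.8,222.4),(341.4,229.3))]:
    print(n,onz(c,*a,.126).round(4),onz(c,*b,.10).round(4))
# block pose w/ top now: crank sleeve/top/grip seen by top camera
def pt(o): 
    f=lambda p:np.concatenate([proj(c,p)-np.array(q) for c,q in o]);r=least_squares(f,[.46,.1,.1]);return r.x.round(4),r.fun.round(1)
print(pt([(w,(334.5,71.2)),(t,(313.4,214.4)),(s,(341.8,222.4))]))
P=lambda k,x,y:{"w":(300+x/3,40+y/3),"t":(295+(x-300)/2.609,150+y/2.609),"s":(310+x/2.609,140+(y-300)/2.609)}[k]
# table near fence ends (outer) & backstop top corners
a=onz(t,*P("t",468,224),.072);b=onz(t,*P("t",582,222),.072)
print("near fences",a,b,np.degrees(np.arctan2(*(a-b)[[1,0]]))-90)
print("backstop L",pt([(t,P("t",457,40)),(s,P("s",72,385))]), "R",pt([(t,P("t",575,33)),(s,P("s",150,325))]))
# yellow masks in w1, top : line fits
im=cv2.imread("pics/w1.png");h=cv2.cvtColor(im,cv2.COLOR_BGR2HSV);m=cv2.inRange(h,(20,150,120),(35,255,255))
m[:120]=0;m[205:]=0;m[:,:290]=0;m[:,395:]=0
for nm,sl in [("fence+y",(slice(128,142),slice(300,345))),("back",(slice(145,200),slice(378,394)))]:
    ys,xs=np.nonzero(m[sl]);ys+=sl[0].start;xs+=sl[1].start
    for z in (.072,.11):
        Q=np.array([onz(w,u,v,z)[:2] for u,v in zip(xs,ys)],np.float32);l=cv2.fitLine(Q,cv2.DIST_HUBER,0,1e-4,1e-4).ravel();print(nm,z,np.degrees(np.arctan2(l[1],l[0])),l[2:])
```

```text
w [0.4681 0.1619 0.126 ] [0.4677 0.1626 0.1   ]
t [0.4667 0.1623 0.126 ] [0.4652 0.1635 0.1   ]
s [0.4657 0.1634 0.126 ] [0.4647 0.1642 0.1   ]
(array([0.4677, 0.1623, 0.1224]), array([-0.4,  0.1,  0. , -0.3, -0.4, -0. ]))
near fences [0.42554933 0.06736129 0.072     ] [ 0.42508543 -0.0248713   0.072     ] -0.28817253034829093
backstop L (array([0.5714, 0.0733, 0.1024]), array([-0., -0.,  0.,  0.])) R (array([ 0.5753, -0.023 ,  0.0971]), array([ 0.2,  0.4, -0.4, -0.1]))
fence+y 0.072 2.811322 [0.4685209  0.06981596]
fence+y 0.11 2.8113282 [0.4677706  0.07138017]
back 0.072 -86.977425 [0.58052653 0.02601351]
back 0.11 -86.97743 [0.5714611  0.03082955]
```

Run:
```python
from h import *
import pickle
w=pickle.load(open("w3.pkl","rb"))
print(onz(w,320.3,266.7,.2338), onz(w,187+403/3,151+35/3,.2698))
for v in (285,413): print(onz(w,320.3,151+v/3,.2338))
```

```text
[0.46402681 0.22402015 0.2338    ] [0.46144152 0.28293318 0.2698    ]
[0.4634662 0.2356293 0.2338   ]
[0.46464708 0.21117542 0.2338    ]
```

Request:
carry_out --moves '[{"jaw":0.02,"dx":-0.03,"dy":0,"dz":0,"yaw":0},{"jaw":0.02,"dx":-0.031,"dy":0,"dz":0,"yaw":0},{"jaw":0.02,"dx":0,"dy":0,"dz":0,"yaw":0},{"jaw":0.02,"dx":0,"dy":0,"dz":0,"yaw":0}]'

```text
t: 7.12
tool_pos: [0.4674, 0.1647, 0.2085]
orientation: [-2.167, -2.274, -0.001]
force: [1.3, 0.6, -3.6]
opening: 0.0296
gripper_force: 39.9
```

Run:
```python
from h import *
s=read_state();Rt=R.from_rotvec(s["orientation"]).as_matrix();print(s["tool_pos"],s["force"],s["wrist_torque"],np.degrees(np.arctan2(Rt[1,0],Rt[0,0])))
a=[snap("top","t4"),snap("scene","s4"),snap("wrist","w4")]
o=[]
for (c,im) in a[:2]:
    g=proj(c,(.467,.163,.16)).astype(int);print(g);o.append(cv2.resize(im[g[1]-50:g[1]+50,g[0]-50:g[0]+50],(400,400),interpolation=cv2.INTER_CUBIC))
cv2.imwrite("pics/m4.png",np.hstack(o))
```

```text
[0.46736963 0.16470576 0.20854416] [ 1.29290052  0.62695516 -3.559122  ] [-0.07066259 -0.05831289 -0.01318908] 92.75410240319691
[312 212]
[342 213]
```

View pics/m4.png

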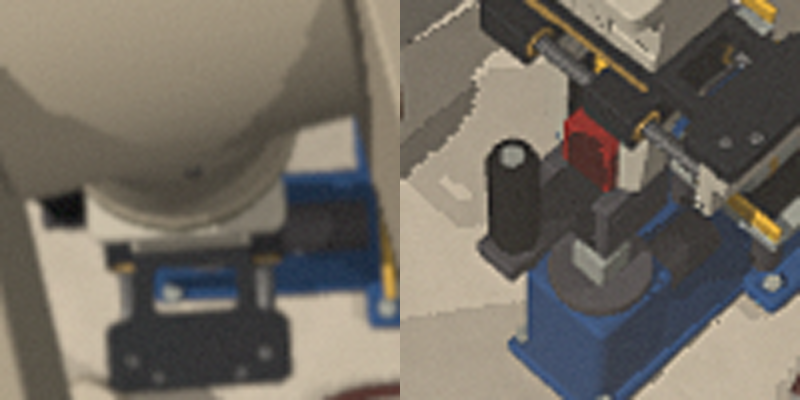

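The scene view shows the hub hanging just above the drive square, with the top view blocked by the arm. I shift 1.5 mm and descend.

Request:
carry_out --moves '[{"jaw":0.02,"dx":-0.0015,"dy":0,"dz":0.015,"yaw":0.0},{"jaw":0.02,"dx":0,"dy":0,"dz":0.015,"yaw":0},{"jaw":0.02,"dx":0,"dy":0,"dz":0.008,"yaw":0},{"jaw":0.02,"dx":0,"dy":0,"dz":0.003,"yaw":0},{"jaw":0.02,"dx":0,"dy":0,"dz":0,"yaw":0},{"jaw":0.02,"dx":0,"dy":0,"dz":0,"yaw":0}]'

```text
t: 8.02
tool_pos: [0.4674, 0.1625, 0.1681]
orientation: [2.167, 2.274, 0.001]
force: [-0.9, -0.9, -3.3]
opening: 0.0298
gripper_force: 39.9
```

Run:
```python
from h import *
s=read_state();print(s["tool_pos"],s["force"],s["wrist_torque"])
```

```text
[0.46736858 0.16252653 0.1680603 ] [-0.90304532 -0.86906984 -3.25615785] [-0.07926192 -0.09370876  0.02178893]
```

Request:
carry_out --moves '[{"jaw":0.02,"dx":0,"dy":0,"dz":0.005,"yaw":0},{"jaw":0.02,"dx":0,"dy":0,"dz":0.003,"yaw":0},{"jaw":0.02,"dx":0,"dy":0,"dz":0,"yaw":0},{"jaw":0.02,"dx":0,"dy":0,"dz":0,"yaw":0}]'

```text
t: 8.52
tool_pos: [0.4671, 0.1625, 0.1596]
orientation: [-2.167, -2.274, 0.0]
force: [0.7, -0.3, -4.1]
opening: 0.0301
gripper_force: 39.9
```

Request:
carry_out --moves '[{"jaw":0.02,"dx":0,"dy":0,"dz":0.005,"yaw":0},{"jaw":0.02,"dx":0,"dy":0,"dz":0.004,"yaw":0},{"jaw":0.02,"dx":0,"dy":0,"dz":0.002,"yaw":0},{"jaw":0.02,"dx":0,"dy":0,"dz":0,"yaw":0},{"jaw":0.02,"dx":0,"dy":0,"dz":0,"yaw":0}]'

```text
t: 9.15
tool_pos: [0.4672, 0.1625, 0.1486]
orientation: [2.167, 2.274, 0.0]
force: [0.4, 0.0, -3.3]
opening: 0.0294
gripper_force: 39.9
```

Run:
```python
from h import *
s=read_state();print(s["tool_pos"],s["force"],s["wrist_torque"])
```

```text
[0.46716586 0.16247767 0.14860106] [ 0.35662641  0.00455248 -3.2843857 ] [-0.02776327 -0.12096639  0.01677737]
```

Request:
carry_out --grip_force 20 --moves '[{"jaw":0.06,"dx":0,"dy":0,"dz":0,"yaw":0},{"jaw":0.06,"dx":0,"dy":0,"dz":0,"yaw":0},{"jaw":0.06,"dx":0,"dy":0,"dz":0,"yaw":0},{"jaw":0.06,"dx":0,"dy":0,"dz":0,"yaw":0},{"jaw":0.06,"dx":0,"dy":0,"dz":-0.0325,"yaw":0},{"jaw":0.06,"dx":0.03,"dy":0,"dz":0,"yaw":0},{"jaw":0.06,"dx":0.0295,"dy":0,"dz":0,"yaw":0},{"jaw":0.06,"dx":0,"dy":0,"dz":0,"yaw":0}]'

```text
t: 10.15
tool_pos: [0.464, 0.2233, 0.1812]
orientation: [-2.165, -2.276, -0.001]
force: [-0.0, -0.7, -1.0]
opening: 0.0603
gripper_force: 0.0
```

Run:
```python
from h import *
s=read_state();print(s["tool_pos"],s["force"],s["opening"])
c,im=snap("wrist","w5");cs,i2=snap("scene","s5")
g=proj(c,(.464,.222,.21));print(g)
a=cv2.resize(im[100:400,120:520],(533,400));b=cv2.resize(i2[150:270,300:420],(400,400))
cv2.imwrite("pics/m5.png",cv2.resize(np.hstack([a,b]),(800,343)))
```

```text
[0.46404358 0.22330986 0.18122307] [-0.01696948 -0.72345267 -0.95992782] 0.06027152846223642
[319.11163498 272.62152233]
```

View pics/m5.png

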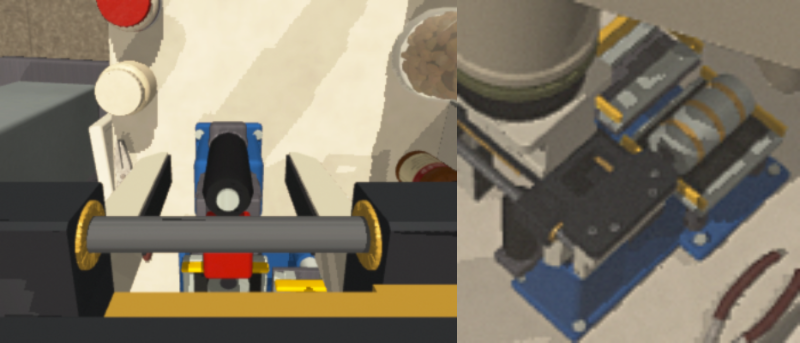

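The sleeve stands between the open fingers and the crank is seated over the drive. I grip it now.

Request:
carry_out --moves '[{"jaw":0.015,"dx":-0.001,"dy":0,"dz":0,"yaw":0},{"jaw":0.015,"dx":0,"dy":0,"dz":0,"yaw":0},{"jaw":0.015,"dx":0,"dy":0,"dz":0,"yaw":0},{"jaw":0.015,"dx":0,"dy":0,"dz":0,"yaw":0},{"jaw":0.015,"dx":0,"dy":0,"dz":0,"yaw":0},{"jaw":0.015,"dx":0,"dy":0,"dz":0,"yaw":0}]'

```text
t: 11.0
tool_pos: [0.4643, 0.2208, 0.1811]
orientation: [2.167, 2.274, -0.0]
force: [0.8, 0.1, -0.1]
opening: 0.0232
gripper_force: 20.0
```

Request:
carry_out --moves '[{"jaw":0.015,"dx":-0.0046,"dy":0.023,"dz":0,"yaw":0},{"jaw":0.015,"dx":-0.013,"dy":0.0194,"dz":0,"yaw":0},{"jaw":0.015,"dx":0,"dy":0,"dz":0,"yaw":0}]'

```text
t: 11.38
tool_pos: [0.5086, 0.2049, 0.1812]
orientation: [2.168, 2.272, 0.001]
force: [1.8, 0.4, 0.8]
opening: 0.0236
gripper_force: 20.0
```

Run:
```python
from h import *
s=read_state();print(s["tool_pos"],s["force"],s["opening"],s["gripper_force"])
```

```text
[0.50858395 0.20486365 0.18120651] [1.82028727 0.41111589 0.76974637] 0.023555830141367768 19.999912697821856
```

Request:
carry_out --moves '[{"jaw":0.015,"dx":-0.0194,"dy":0.013,"dz":0,"yaw":0},{"jaw":0.015,"dx":-0.023,"dy":0.0046,"dz":0,"yaw":0},{"jaw":0.015,"dx":-0.023,"dy":-0.0046,"dz":0,"yaw":0},{"jaw":0.015,"dx":-0.0194,"dy":-0.013,"dz":0,"yaw":0},{"jaw":0.015,"dx":-0.013,"dy":-0.0194,"dz":0,"yaw":0},{"jaw":0.015,"dx":-0.0046,"dy":-0.023,"dz":0,"yaw":0},{"jaw":0.015,"dx":0.0046,"dy":-0.023,"dz":0,"yaw":0},{"jaw":0.015,"dx":0.013,"dy":-0.0194,"dz":0,"yaw":0}]'

```text
t: 12.38
tool_pos: [0.4266, 0.1165, 0.1814]
orientation: [2.168, 2.271, 0.002]
force: [7.4, 4.1, -8.0]
opening: 0.0236
gripper_force: 20.0
```

Run:
```python
from h import *
s=read_state();print(s["tool_pos"],s["force"],s["opening"],s["gripper_force"])
```

```text
[0.4265847  0.11645264 0.1813684 ] [ 7.44094953  4.08950625 -8.03484818] 0.023558506897697912 20.015462839510292
```

Request:
carry_out --moves '[{"jaw":0.015,"dx":0.0194,"dy":-0.0125,"dz":0.001,"yaw":0},{"jaw":0.015,"dx":0.023,"dy":-0.0043,"dz":0,"yaw":0},{"jaw":0.015,"dx":0.023,"dy":0.0046,"dz":0,"yaw":0},{"jaw":0.015,"dx":0.0194,"dy":0.013,"dz":0,"yaw":0},{"jaw":0.015,"dx":0.013,"dy":0.0194,"dz":0,"yaw":0},{"jaw":0.015,"dx":0.0046,"dy":0.023,"dz":0,"yaw":0},{"jaw":0.015,"dx":-0.0046,"dy":0.023,"dz":0,"yaw":0},{"jaw":0.015,"dx":-0.013,"dy":0.0194,"dz":0,"yaw":0}]'

```text
t: 13.38
tool_pos: [0.5083, 0.2065, 0.1808]
orientation: [-2.165, -2.275, -0.001]
force: [-4.6, 1.8, 2.9]
opening: 0.0234
gripper_force: 20.1
```

Run:
```python
from h import *
s=read_state();print(s["tool_pos"],s["force"],s["opening"],s["gripper_force"])
o=[]
for n in("top","scene"):
    c,im=snap(n,n+"6");x,y,wd=(340,145,110) if n=="top" else (320,135,110)
    o.append(cv2.resize(im[y:y+wd,x:x+wd],(400,400),interpolation=cv2.INTER_CUBIC))
cv2.imwrite("pics/m6.png",np.hstack(o))
```

```text
[0.50832345 0.20653618 0.18081906] [-4.55718807  1.7969003   2.90251985] 0.02339319639872521 20.057221933384426
```

View pics/m6.png

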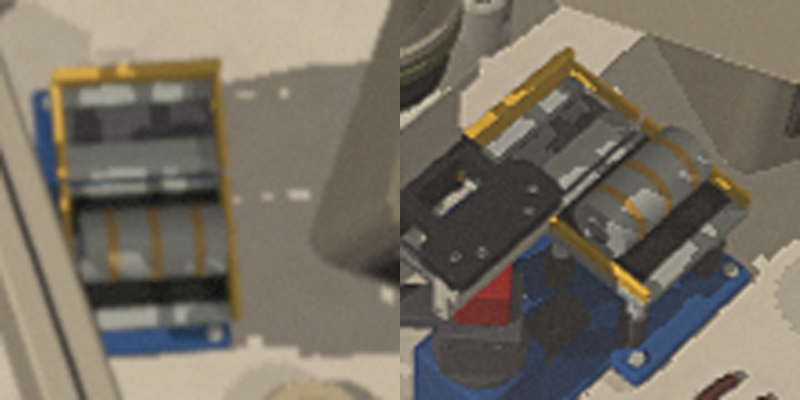

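The table is raised and the roll still lies between the humps, with its bands at x≈113–200 in the left panel. Heights are too coarse from these views, so I release the knob and probe the saddle deck with closed fingertips.

Request:
carry_out --grip_force 20 --moves '[{"jaw":0.05,"dx":0,"dy":0,"dz":0,"yaw":0},{"jaw":0.05,"dx":0,"dy":0,"dz":0,"yaw":0},{"jaw":0.05,"dx":0,"dy":0,"dz":0,"yaw":0},{"jaw":0.05,"dx":0,"dy":0,"dz":-0.03,"yaw":0},{"jaw":0.05,"dx":0,"dy":0,"dz":-0.03,"yaw":0},{"jaw":0.0,"dx":-0.06,"dy":0.0065,"dz":0,"yaw":0},{"jaw":0.0,"dx":-0.06,"dy":0.0065,"dz":0,"yaw":0},{"jaw":0.0,"dx":-0.06,"dy":0.0065,"dz":0,"yaw":0}]'

```text
t: 14.48
tool_pos: [0.5363, 0.0252, 0.2402]
orientation: [2.166, 2.275, 0.0]
force: [-0.0, -0.2, -0.1]
opening: 0.0246
gripper_force: 0.0
```

Request:
carry_out --moves '[{"jaw":0.0,"dx":0,"dy":0,"dz":0,"yaw":0},{"jaw":0.0,"dx":0,"dy":0,"dz":0,"yaw":0}]'

```text
t: 14.72
tool_pos: [0.5362, 0.0269, 0.24]
orientation: [-2.168, -2.273, -0.0]
force: [0.2, -0.2, -0.1]
opening: 0.0044
gripper_force: 0.0
```

Run:
```python
from h import *
import pickle
s=read_state();print(s["t"],s["tool_pos"],s["force"],s["opening"])
c,im=snap("wrist","w7");pickle.dump(c,open("w7.pkl","wb"))
o=np.array([.474,.0217]);r=R.from_euler('z',2.85,degrees=True).as_matrix()[:2,:2]
for p,z in [((98,44),.11),((98,-44),.11),((40,44),.095),((58,0),.09),((0,140),.174)]:
    q=o+r@np.array(p)/1e3;print(p,q.round(4),proj(c,(*q,z)).round(1))
cv2.imwrite("pics/w7c.png",im[60:400])
```

```text
14.725 [0.53617279 0.02689502 0.23995727] [ 0.22705821 -0.19050036 -0.07108431] 0.004367562091795524
(98, 44) [0.5697 0.0705] [355.4 154.2]
(98, -44) [ 0.5741 -0.0174] [352.9 237.4]
(40, 44) [0.5118 0.0676] [297.7 152.7]
(58, 0) [0.5319 0.0246] [315.4 192.9]
(0, 140) [0.467  0.1615] [229.3  25.1]
```

View pics/w7c.png

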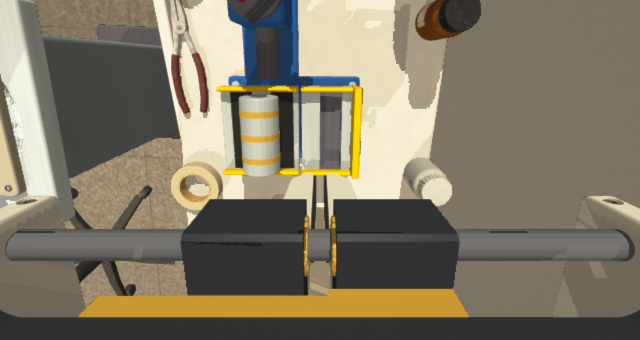

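This view shows the roll at x≈260 on the table, the saddle deck at 303–320 px and the trough at 320–341. The fingertips are above the deck and trough, as planned. I descend to probe.

Request:
carry_out --grip_force 10 --moves '[{"jaw":0.0,"dx":-0.002,"dy":-0.001,"dz":0.045,"yaw":0},{"jaw":0.0,"dx":0,"dy":0,"dz":0.045,"yaw":0},{"jaw":0.0,"dx":0,"dy":0,"dz":0.035,"yaw":0},{"jaw":0.0,"dx":0,"dy":0,"dz":0.014,"yaw":0},{"jaw":0.0,"dx":0,"dy":0,"dz":0,"yaw":0},{"jaw":0.0,"dx":0,"dy":0,"dz":0,"yaw":0}]'

```text
t: 15.52
tool_pos: [0.5368, 0.0249, 0.1031]
orientation: [2.165, 2.273, 0.003]
force: [0.1, -0.3, 0.1]
opening: 0.0005
gripper_force: 0.0
```

Request:
carry_out --moves '[{"jaw":0.0,"dx":0,"dy":0,"dz":0.002,"yaw":0},{"jaw":0.0,"dx":0,"dy":0,"dz":0.002,"yaw":0},{"jaw":0.0,"dx":0,"dy":0,"dz":0,"yaw":0},{"jaw":0.0,"dx":0,"dy":0,"dz":0,"yaw":0}]'

```text
t: 16.02
tool_pos: [0.5355, 0.0244, 0.0972]
orientation: [-2.168, -2.274, -0.0]
force: [0.4, -0.0, 0.4]
opening: 0.0004
gripper_force: 0.0
```

Request:
carry_out --moves '[{"jaw":0.0,"dx":0,"dy":0,"dz":0.002,"yaw":0},{"jaw":0.0,"dx":0,"dy":0,"dz":0.002,"yaw":0},{"jaw":0.0,"dx":0,"dy":0,"dz":0,"yaw":0}]'

```text
t: 16.4
tool_pos: [0.5352, 0.0245, 0.0928]
orientation: [-2.167, -2.274, 0.001]
force: [0.1, -0.3, -0.6]
opening: 0.0007
gripper_force: 0.0
```

Request:
carry_out --moves '[{"jaw":0.0,"dx":0,"dy":0,"dz":0.002,"yaw":0},{"jaw":0.0,"dx":0,"dy":0,"dz":0.0015,"yaw":0},{"jaw":0.0,"dx":0,"dy":0,"dz":0,"yaw":0}]'

```text
t: 16.77
tool_pos: [0.5354, 0.0245, 0.0894]
orientation: [-2.167, -2.274, 0.0]
force: [0.2, -0.0, 0.4]
opening: -0.0
gripper_force: 0.0
```

Request:
carry_out --moves '[{"jaw":0.0,"dx":0,"dy":0,"dz":0.002,"yaw":0},{"jaw":0.0,"dx":0,"dy":0,"dz":0.0015,"yaw":0},{"jaw":0.0,"dx":0,"dy":0,"dz":0,"yaw":0}]'

```text
t: 17.15
tool_pos: [0.5354, 0.0245, 0.0859]
orientation: [-2.167, -2.274, 0.0]
force: [-0.7, -0.3, -0.5]
opening: 0.0006
gripper_force: 0.0
```

Request:
carry_out --moves '[{"jaw":0.0,"dx":0,"dy":0,"dz":0.0015,"yaw":0},{"jaw":0.0,"dx":0,"dy":0,"dz":0.0015,"yaw":0},{"jaw":0.0,"dx":0,"dy":0,"dz":0,"yaw":0}]'

```text
t: 17.52
tool_pos: [0.5357, 0.0245, 0.0838]
orientation: [2.167, 2.274, 0.0]
force: [-3.7, 0.4, 5.4]
opening: 0.0005
gripper_force: 3.0
```

Request:
carry_out --moves '[{"jaw":0.0,"dx":0,"dy":0,"dz":-0.03,"yaw":0},{"jaw":0.0,"dx":0,"dy":0,"dz":-0.03,"yaw":0},{"jaw":0.0,"dx":0,"dy":-0.05,"dz":0,"yaw":0},{"jaw":0.0,"dx":0,"dy":-0.06,"dz":0,"yaw":0},{"jaw":0.0,"dx":0,"dy":0,"dz":0,"yaw":0},{"jaw":0.0,"dx":0,"dy":0,"dz":0.03,"yaw":0},{"jaw":0.0,"dx":0,"dy":0,"dz":0.026,"yaw":0},{"jaw":0.0,"dx":0,"dy":0,"dz":0,"yaw":0}]'

```text
t: 18.52
tool_pos: [0.4246, 0.0193, 0.0855]
orientation: [-2.166, -2.272, 0.003]
force: [-0.1, 0.1, 0.1]
opening: 0.0006
gripper_force: 0.0
```

Request:
carry_out --moves '[{"jaw":0.0,"dx":0,"dy":0,"dz":0.0015,"yaw":0},{"jaw":0.0,"dx":0,"dy":0,"dz":0,"yaw":0},{"jaw":0.0,"dx":0,"dy":0,"dz":0,"yaw":0}]'

```text
t: 18.9
tool_pos: [0.4264, 0.0192, 0.0866]
orientation: [2.167, 2.273, 0.002]
force: [-0.7, 0.9, -0.0]
opening: 0.0005
gripper_force: 0.0
```

Request:
carry_out --moves '[{"jaw":0.0,"dx":0,"dy":0,"dz":0.001,"yaw":0},{"jaw":0.0,"dx":0,"dy":0,"dz":0,"yaw":0},{"jaw":0.0,"dx":0,"dy":0,"dz":0,"yaw":0}]'

```text
t: 19.27
tool_pos: [0.4256, 0.0192, 0.0847]
orientation: [-2.167, -2.274, -0.0]
force: [0.1, -0.5, -0.0]
opening: 0.0002
gripper_force: 0.0
```

Run:
```python
from h import *
import time
for i in range(3):
    s=read_state();print(s["t"],s["tool_pos"],s["force"])
    read_camera("top")
```

```text
19.275 [0.42561543 0.01921797 0.08465213] [ 0.12338596 -0.47468093 -0.02597368]
19.325 [0.42562753 0.01922568 0.08465088] [ 0.17166738  0.6505972  -0.03148868]
19.375 [0.42560465 0.01922359 0.08462483] [1.12617343 0.42340356 0.63632958]
```

Request:
carry_out --moves '[{"jaw":0.0,"dx":0,"dy":0,"dz":0.001,"yaw":0},{"jaw":0.0,"dx":0,"dy":0,"dz":0.001,"yaw":0},{"jaw":0.0,"dx":0,"dy":0,"dz":0,"yaw":0},{"jaw":0.0,"dx":0,"dy":0,"dz":0,"yaw":0}]'

```text
t: 19.92
tool_pos: [0.4256, 0.0192, 0.0826]
orientation: [-2.167, -2.274, 0.0]
force: [0.6, -0.3, 0.3]
opening: 0.0005
gripper_force: 0.0
```

Request:
carry_out --moves '[{"jaw":0.0,"dx":0,"dy":0,"dz":0.001,"yaw":0},{"jaw":0.0,"dx":0,"dy":0,"dz":0,"yaw":0},{"jaw":0.0,"dx":0,"dy":0,"dz":0,"yaw":0}]'

```text
t: 20.3
tool_pos: [0.4258, 0.0192, 0.0823]
orientation: [2.167, 2.274, 0.0]
force: [-2.7, 1.2, 6.8]
opening: 0.0007
gripper_force: 3.5
```

Run:
```python
from h import *
import pickle
c=pickle.load(open("w7.pkl","rb"));im=cv2.imread("pics/w7.png")
o=np.array([.474,.0217]);r=R.from_euler('z',2.85,degrees=True).as_matrix()[:2,:2]
J=lambda u,v,z:(r.T@(onz(c,u,v,z)[:2]-o)*1e3).round(1)
print("roll ends",J(260,157,.118),J(261,235,.12),"fence",J(260,148,.094),J(260,232,.094),"backstop inner",J(352,190,.104),"trough",J(320,190,.084),J(341,190,.084))
s=read_state();print("tool jack",r.T@(s["tool_pos"][:2]-o)*1e3)
```

```text
roll ends [ 5.3 42.3] [  2.4 -37.2] fence [ 1.  48.8] [ -4.  -43.8] backstop inner [96.3  6.4] trough [63.1  1.9] [86.4  1.8]
tool jack [-48.2907061   -0.08676601]
```

Request:
carry_out --moves '[{"jaw":0.0,"dx":0.002,"dy":0,"dz":-0.01,"yaw":0.0},{"jaw":0.0,"dx":0,"dy":0.007,"dz":0,"yaw":0},{"jaw":0.0,"dx":0,"dy":0.007,"dz":0,"yaw":0},{"jaw":0.0,"dx":0,"dy":0.005,"dz":0,"yaw":0},{"jaw":0.0,"dx":0,"dy":0.005,"dz":0,"yaw":0},{"jaw":0.0,"dx":0,"dy":0.005,"dz":0,"yaw":0},{"jaw":0.0,"dx":0,"dy":0.005,"dz":0,"yaw":0},{"jaw":0.0,"dx":0,"dy":0.005,"dz":0,"yaw":0}]'

```text
t: 21.3
tool_pos: [0.4652, 0.0231, 0.0917]
orientation: [2.167, 2.274, 0.001]
force: [1.3, -0.0, -0.0]
opening: 0.0005
gripper_force: 0.0
```

```bash
cat > rl.py <<'E'
from h import *
o=np.array([.474,.0217]);r=R.from_euler('z',2.85,degrees=True).as_matrix()[:2,:2]
s=read_state();print(s["t"],"tool jack",(r.T@(s["tool_pos"][:2]-o)*1e3).round(1),s["tool_pos"][2],s["force"].round(1))
c,im=snap("wrist","r%d"%(s["t"]*100))
h=cv2.cvtColor(im,cv2.COLOR_BGR2HSV);m=cv2.inRange(h,(10,90,110),(22,255,255))
n,l,st,ce=cv2.connectedComponentsWithStats(m)
for i in range(1,n):
    if 12<st[i,4]<600:
        p=r.T@(onz(c,*ce[i],.12)[:2]-o)*1e3
        if abs(p[1])<60 and -60<p[0]<130: print(st[i],p.round(1))
E
python3 rl.py
```

```text
21.3 tool jack [-8.7  1.8] 0.09173095194636044 [ 1.3 -0.  -0. ]
[492 163  11   3  14] [73.5 56.2]
[299 166 107  11 396] [ 4.6 52.3]
[381 166  19   2  20] [24.3 55.1]
[407 167  26  11  76] [37.3 51.6]
[329 169  12   6  39] [-1.4 52.8]
[439 175  34   3  68] [54.3 50.5]
[503 211   5  10  25] [81.8 31. ]
[508 215   6  15  32] [85.2 27.5]
[503 234   7  13  50] [84.4 18.2]
[351 249   7  10  29] [ 8.3 10.1]
[502 248   6  15  40] [84.6 10.7]
[312 275   5  61 263] [-11.4 -18.8]
[323 275   5  61 223] [ -5.9 -18.9]
[499 285  14   5  18] [87.8 -8.9]
[448 321  35   1  35] [ 69.9 -28.8]
[487 321   8   9  26] [ 84.  -30.8]
```

Request:
carry_out --moves '[{"jaw":0.0,"dx":0,"dy":0.005,"dz":0,"yaw":0},{"jaw":0.0,"dx":0,"dy":0.005,"dz":0,"yaw":0},{"jaw":0.0,"dx":0,"dy":0.005,"dz":0,"yaw":0},{"jaw":0.0,"dx":0,"dy":0.005,"dz":0,"yaw":0},{"jaw":0.0,"dx":0,"dy":0.005,"dz":0,"yaw":0},{"jaw":0.0,"dx":0,"dy":0.005,"dz":0,"yaw":0},{"jaw":0.0,"dx":0,"dy":0.004,"dz":0,"yaw":0},{"jaw":0.0,"dx":0,"dy":0,"dz":0,"yaw":0}]'

```text
t: 22.35
tool_pos: [0.4989, 0.0247, 0.0917]
orientation: [2.167, 2.274, 0.0]
force: [0.5, -0.1, -0.3]
opening: 0.0007
gripper_force: 0.0
```

```bash
python3 rl.py
```

```text
22.35 tool jack [25.   1.8] 0.0916955771137532 [ 0.5 -0.1 -0.3]
[265 165   7   6  14] [ 1.3 54.7]
[238 165  65  12 261] [ 2.2 52.4]
[322 166  20   2  21] [30.5 55.1]
[350 167  74  11 185] [55.3 50.8]
[371 166  15   1  15] [52.3 55.1]
[335 168   9   6  20] [34.4 53. ]
[428 169  31  39 275] [86.3 46.2]
[310 173  30   4  53] [27.3 50.8]
[443 197   6   8  21] [86.  38.4]
[436 206  12  36 149] [84.8 27.4]
[443 214  10  44  91] [88.8 19.4]
[433 229   4  24  28] [82.2 17.6]
[434 246   9  15  33] [84.7 10.9]
[351 249   6  10  25] [42. 10.]
[433 262   4   9  14] [84.   3.8]
[142 272  61  17 581] [-49.8  -4.2]
[436 272   9  12  45] [88.1 -2.8]
[312 275   5  61 241] [ 22.4 -18.9]
[323 275   5  61 214] [ 27.9 -19.3]
[145 321  49  20 536] [-55.1 -32.3]
[447 322   3   9  15] [ 94.8 -32.3]
```

Request:
carry_out --moves '[{"jaw":0.0,"dx":0,"dy":-0.006,"dz":-0.01,"yaw":0},{"jaw":0.0,"dx":0,"dy":0,"dz":-0.05,"yaw":0},{"jaw":0.0,"dx":0,"dy":0,"dz":-0.05,"yaw":0},{"jaw":0.0,"dx":0,"dy":0.02,"dz":-0.04,"yaw":0},{"jaw":0.0,"dx":0,"dy":0.02,"dz":0,"yaw":0},{"jaw":0.0,"dx":0,"dy":0,"dz":0,"yaw":0},{"jaw":0.0,"dx":0,"dy":0,"dz":0,"yaw":0}]'

```text
t: 23.28
tool_pos: [0.5313, 0.0264, 0.2411]
orientation: [-2.167, -2.273, 0.002]
force: [-0.4, 0.1, -0.8]
opening: 0.0007
gripper_force: 0.0
```

```bash
python3 rl.py
python3 - <<'E'
from h import *
import glob
f=sorted(glob.glob("pics/r*.png"))[-1];im=cv2.imread(f)
c=camera_model("wrist");o=np.array([.474,.0217]);r=R.from_euler('z',2.85,degrees=True).as_matrix()[:2,:2]
# brightness profile along jack x at three y, z=.10
for y in(-30,-10,8,30):
    v=[]
    for x in range(-45,106,6):
        u=proj(c,(*(o+r@np.array([x,y])/1e3),.12 if x>40 else .1)).round().astype(int);v.append("%d/%d"%(im[u[1],u[0]].max(),im[u[1],u[0]].max()-im[u[1],u[0]].min()))
    print(y,v)
E
```

```text
23.275 tool jack [57.5  1.8] 0.24108483684425264 [-0.4  0.1 -0.8]
[347 145  15  20  55] [92.7 45.9]
[241 146  14   5  27] [-9.6 49.8]
[261 146  31   6  62] [13.8 49.8]
[294 146   9   6  34] [37.1 50.4]
[331 146  18   1  18] [76.5 52.4]
[306 150  39   2  57] [65.2 48. ]
[366 161   1  16  16] [102.6  30.9]
[317 169  42  30 292] [76.8 24.5]
[317 191  41  21 266] [75.4  1.8]
[317 213  40  24 269] [ 76.8 -22.1]
[242 227  19   1  19] [-12.6 -29.3]
[246 231  58   4  60] [ 12.1 -36.8]
[316 230   7   6  20] [ 56.6 -35.7]
[341 230  12   6  21] [ 85.8 -36.9]
-30 ['231/44', '212/24', '192/22', '42/7', '41/5', '41/8', '41/6', '185/20', '185/20', '183/20', '42/5', '40/5', '41/8', '47/6', '158/17', '214/58', '212/119', '166/18', '205/23', '214/23', '211/24', '191/20', '166/18', '122/75', '251/251', '244/39']
-10 ['246/37', '225/34', '219/23', '45/7', '44/7', '45/4', '45/5', '216/24', '214/22', '210/22', '46/8', '46/8', '45/6', '62/7', '194/21', '216/22', '218/23', '162/16', '199/21', '215/23', '213/24', '198/22', '165/18', '121/98', '251/251', '246/37']
8 ['247/34', '225/24', '217/21', '44/6', '46/8', '46/5', '46/6', '215/24', '213/23', '211/22', '45/6', '46/8', '45/4', '44/5', '190/20', '212/20', '216/24', '160/26', '197/21', '213/22', '213/23', '202/21', '172/18', '120/80', '252/252', '244/39']
30 ['246/36', '225/38', '216/23', '49/7', '47/7', '44/6', '45/4', '136/14', '145/16', '212/23', '47/8', '47/6', '45/5', '46/5', '183/19', '213/25', '213/23', '161/47', '192/21', '211/22', '210/23', '203/23', '173/18', '112/67', '252/252', '229/46']
```

The roll's three bands are centred at jack x≈76 mm and evenly spaced in y, so it lies in the trough. I check that the crank is seated by touching the red block's top, which should be at z = 0.174.

Request:
carry_out --moves '[{"jaw":0.0,"dx":0.046,"dy":-0.019,"dz":0,"yaw":0},{"jaw":0.0,"dx":0.046,"dy":-0.019,"dz":0,"yaw":0},{"jaw":0.0,"dx":0.045,"dy":-0.0195,"dz":0,"yaw":0},{"jaw":0.0,"dx":0,"dy":0,"dz":0,"yaw":0},{"jaw":0.0,"dx":0,"dy":0,"dz":0.04,"yaw":0},{"jaw":0.0,"dx":0,"dy":0,"dz":0.019,"yaw":0},{"jaw":0.0,"dx":0,"dy":0,"dz":0.003,"yaw":0},{"jaw":0.0,"dx":0,"dy":0,"dz":0,"yaw":0}]'

```text
t: 24.32
tool_pos: [0.4688, 0.16, 0.1803]
orientation: [2.168, 2.273, 0.0]
force: [0.7, -0.0, 0.4]
opening: 0.0003
gripper_force: 0.0
```

Request:
carry_out --moves '[{"jaw":0.0,"dx":0,"dy":0,"dz":0.001,"yaw":0},{"jaw":0.0,"dx":0,"dy":0,"dz":0.001,"yaw":0},{"jaw":0.0,"dx":0,"dy":0,"dz":0,"yaw":0},{"jaw":0.0,"dx":0,"dy":0,"dz":0,"yaw":0}]'

```text
t: 24.82
tool_pos: [0.4685, 0.1605, 0.1778]
orientation: [2.167, 2.274, 0.0]
force: [0.1, 0.1, 0.3]
opening: 0.0004
gripper_force: 0.0
```

Request:
carry_out --moves '[{"jaw":0.0,"dx":0,"dy":0,"dz":0.0015,"yaw":0},{"jaw":0.0,"dx":0,"dy":0,"dz":0.0015,"yaw":0},{"jaw":0.0,"dx":0,"dy":0,"dz":0.001,"yaw":0},{"jaw":0.0,"dx":0,"dy":0,"dz":0,"yaw":0},{"jaw":0.0,"dx":0,"dy":0,"dz":0,"yaw":0}]'

```text
t: 25.45
tool_pos: [0.4686, 0.1605, 0.1743]
orientation: [2.167, 2.274, 0.001]
force: [-2.5, -0.8, 5.3]
opening: 0.0006
gripper_force: 2.6
```

The crank is fully down: contact at 0.1743. I lift clear and hand in.

Request:
carry_out --moves '[{"jaw":0.0,"dx":0,"dy":0,"dz":-0.02,"yaw":0},{"jaw":0.0,"dx":0,"dy":0,"dz":-0.05,"yaw":0},{"jaw":0.0,"dx":0,"dy":0,"dz":-0.05,"yaw":0},{"jaw":0.0,"dx":0,"dy":0,"dz":0,"yaw":0},{"jaw":0.0,"dx":0,"dy":0,"dz":0,"yaw":0},{"jaw":0.0,"dx":0,"dy":0,"dz":0,"yaw":0}]'

```text
t: 26.2
tool_pos: [0.4676, 0.1602, 0.2917]
orientation: [-2.166, -2.273, 0.004]
force: [-0.5, 0.3, -0.4]
opening: 0.0005
gripper_force: 0.0
```

```bash
python3 -c "
from plant import *
print(close_job())"
```

```text
the job is handed in; nothing more can be done
None
```

The job is handed in, with no verdict returned: the crank is seated on the drive (block top touched at 0.1743 m), the table probed about 1.5 mm below the saddle deck (limit 3 mm), and the roll lies in the trough at about jack x = 76 mm.

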